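Slide the matching spotting guide onto the slide nest

ROBOT

A 6-joint arm with a two-finger parallel gripper is mounted at the origin on a cart in front of the work surface, level with it; the furniture and walls round the work are solid. World frame = base frame: x ahead of the robot, y to its left, z up, the work surface at z = 0. Lengths are in m, angles in rad, forces in N, time in s.
With the tool pointing down it reaches from about 0.35 to 0.975 m from the base axis. Payload 4.9 kg.
Tool frame: the origin (TCP) lies at the very end of the fingers, on their centre line; the grasp point (between the pads) lies 19 mm behind it; z points along the fingers, y is the direction in which the jaws open and shut (so a half turn about z gives the same grasp; the last joint's range is limited). The gripper opens to 85 mm and grips with 20 to 120 N. Pads are 22 mm wide; open, the fingers measure 114 mm over their backs; the gripper's body (76 mm by 85 mm) begins 54 mm behind the grasp point. The pads swing forward as they close: fully open they stand 13 mm farther back than shut.
Start: joints at [-1.428, 0.053, 1.613, -0, 1.476, -0.119], TCP at [0.162, -0.604, 0.231] pointing down, gripper open.
Joint ranges: [-3.01, 3.01], [-1.01, 2.22], [0.06, 2.58], [-1.02, 4.17], [0.09, 2.62], [-3.14, 3.14]. Speed limits (rad/s): [2.57, 2.57, 3.14, 3.14, 3.14, 3.14].

INTERFACE

Orientations are given as a unit quaternion [w, x, y, z].
In Python, from plant import state, eyes, job_done gives the robot as it stands.
- The arm moves only by the tool apply_moves, never from a script. Its argument "commands" is a list of rows, each an object with "linear": the shift along the tool's x, y, z in m, a list of three; "delta_rot": the turn, a rotation vector about the tool's x, y, z in degrees, a list of three; "fingers": the closure in counts, from 0 (fully open) to 255 (shut). In form: [{"linear": [x, y, z], "delta_rot": [wx, wy, wz], "fingers": fingers}, ...]. A call has exactly 8 rows; each row is the pose to reach, as a shift and turn from the pose commanded when the call began, along the tool's axes at that moment; what a row does not reach only later rows make up. A row lasts 1/10 s, in which the tool goes at most 50 mm and 8.59 degrees, less where a joint would pass 70% of its speed; a pose out of reach is approached as far as the arm can. A call with a gripper value outside its range is refused whole. The fingers move at their own pace and stop on an object; the grip force is fixed at half the most. Time passes only in rows, so rows that repeat a pose let the fingers close, or fill a call up. It gives the time, the measured TCP pose, the force and the opening at its end, in the units of the state.
- state(): the state, without advancing time (a new reading comes with each control period).
- eyes.grab_frame(name): name is "scene" or "top"; returns the picture (420x560x3 uint8, red, green, blue); there is no depth.
- eyes.camera_params(name): a dict with "fx", "fy", "cx", "cy" (pixels), "position" and "rotation" of the camera in the world. Camera axes: x right, y down, z forward; pixel columns grow to the right and rows downward; lengths in m; the calibration is good to about 2 mm. A picture is of the moment at which its call begins. camera_params takes no time and is no camera call.
- job_done(): hands the job in, once; it reports no verdict.
The state is a dict: "time": time; "joint_pos": joint angles; "joint_vel": joint speeds; "joint_efforts": joint torques, N m; "tool_pos": TCP position; "tool_rot": TCP orientation; "contact_force": force on the tool from outside, world axes, zero at the start; "ft_torque": the same for the moment, N m; "gripper_width": opening from 0.0 (shut) to 1.0 (fully open).
Only numpy, scipy, OpenCV 4.12 (cv2) and the standard library are available. Lean on these libraries where they do the work, as an engineer would, in place of code of your own. Each camera call takes 0.05 s, during which the arm holds its last target.

TASK

On the grey slide nest, two metal spotting guides lie on the raised shelves left and right of the sunken middle. Take the guide whose two round holes match the two pins in the middle (holes at opposite corners), slide it sideways off its shelf, keeping it low rather than lifting it away, until its holes drop over the pins, and leave it lying flat on the sunken floor. Leave the other guide where it lies and let go.

Things in the scene. Friction and masses are not known exactly. Their poses are not given: they have to be found in the camera images.
- guide_corner: Aluminium plate 130 (x) x 80 (y) x 6 mm, about 0.25 kg, two narrow slots, black upright grip bar in its middle 14 mm (x) x 40 mm (y), top 40 mm above the underside. The matching guide: its two round 18 mm holes are near opposite corners, at (+50, +25) and (-50, -25) mm. Loose on a nest shelf, within 7 degrees of the nest's yaw. Origin: centre of underside, z up.
- guide_middle: Aluminium plate 130 (x) x 80 (y) x 6 mm, about 0.25 kg, two narrow slots, black upright grip bar in its middle 14 mm (x) x 40 mm (y), top 40 mm above the underside. The guide that does not match: its two round 18 mm holes are on its long centre line, at (+50, 0) and (-50, 0) mm. Loose on a nest shelf, within 7 degrees of the nest's yaw. Origin: centre of underside, z up.
- nest: Grey plastic slide nest, fixed, 160 (x) x 304 mm (y). Two raised shelves left and right, each 104 mm wide in y, tops 26 mm above the worktop, centres at y = +100 and -100 mm, one guide on each; between them a sunken floor 96 mm wide, 10 mm above the worktop, open at front and back. Origin: centre of the underside, on the worktop, z up.
- nest_floor (a point): Centre of the sunken floor's surface, axes as the nest. A seated guide has its origin here, its x along this x (either way round). Fixed steel pins stand on the floor at (+50, +25) and (-50, -25) mm: 14 mm thick for the lowest 6 mm, tapering to a 5 mm tip 15 mm above the floor, 1 mm below the shelf tops.

How it is judged:
At the end, for the whole second after the job is handed in: The guide with corner holes lies at rest, flat (within 3 degrees) on the sunken floor (underside less than 4 mm above it), centred within 10 mm and parallel with the nest within 10 degrees, the pins through its holes; the other guide is within 25 mm of where it lay (horizontal distance between guide_corner and nest_floor below 0.01 m and z of guide_corner in the frame of nest_floor below 0.004 m and angle between the x axis of guide_corner and the x axis of nest, either way round below 0.17 rad and angle between guide_corner's own z axis and vertical below 0.06 rad and linear speed of guide_corner below 0.02 m/s and distance of guide_middle from where it was at the start of the episode below 0.025 m); the robot touches nothing.
It fails at once if the matching guide is lifted away: its underside more than 40 mm above the shelf tops (height (world z) of guide_corner above 0.066 m).
It also fails if it takes over 34 s, if anything falls off the work surface, if the arm or the gripper's body presses on something with over 40 N, if the wrist force passes 120 N, or if a joint passes its speed limit or range.

## Working session

There is one attempt and no reset: what is moved stays moved. The work goes in short steps, Python scripts to look and compute and a tool call to move; the robot and the scene stay as the last step left them, time stands still between calls to the robot, and variables do not carry over. Pictures are saved under pics/ and viewed, and the job is handed in when it is done.

Besides the shell and the picture viewer there is one more tool, called after ">>>" by a JSON object that holds its "api" and its "payload". apply_moves: Moves the arm, as the interface text tells. Its arguments: {"type":"object","properties":{"commands":{"type":"array","items":{"type":"object","properties":{"linear":{"type":"array","items":{"type":"number"}},"delta_rot":{"type":"array","items":{"type":"number"}},"fingers":{"type":"number"}}}}},"required":["commands"]}

```bash
mkdir -p pics; ls
python3 - <<'E'
from plant import state, eyes
import cv2
print(state())
for n in("scene","top"):
    im=eyes.grab_frame(n); cv2.imwrite(f"pics/{n}0.png",im[:,:,::-1]); print(eyes.camera_params(n))
E
```

```text
pics
{'time': 0.0, 'joint_pos': array([-1.42803980e+00,  5.33361725e-02,  1.61427749e+00, -1.69555208e-05,
        1.47598784e+00, -1.19022934e-01]), 'joint_vel': array([ 0.000265  ,  0.00078892,  0.00129959,  0.00250517, -0.00185029,
       -0.00083346]), 'joint_efforts': array([-2.57844498e-03, -3.93696249e+01, -3.70175493e+01, -4.14195811e-04,
        7.14401656e-03,  1.53314852e-05]), 'tool_pos': array([ 0.16164401, -0.60310065,  0.2300857 ]), 'tool_rot': array([-1.00425266e-03,  9.91445556e-01,  1.30517051e-01, -2.03572915e-05]), 'contact_force': array([-0.31943992,  0.91240868,  1.39140122]), 'ft_torque': array([-0.00345378,  0.02908534, -0.04136798]), 'gripper_width': 0.999182303961323}
{'fx': 439.23450991140066, 'fy': 439.23450991140066, 'cx': 271.5547180056293, 'cy': 207.99955846088363, 'position': array([ 0.01900804, -0.53385679,  0.45732573]), 'rotation': array([-0.4797225 ,  0.78834548, -0.32822408,  0.20161025])}
{'fx': 424.7325347731943, 'fy': 424.7325347731943, 'cx': 283.9434128458881, 'cy': 211.28730020728943, 'position': array([ 0.5230649 , -0.01445571,  0.91005764]), 'rotation': array([-0.02848557,  0.71495645, -0.6983548 ,  0.01806715])}
```

View pics/scene0.png

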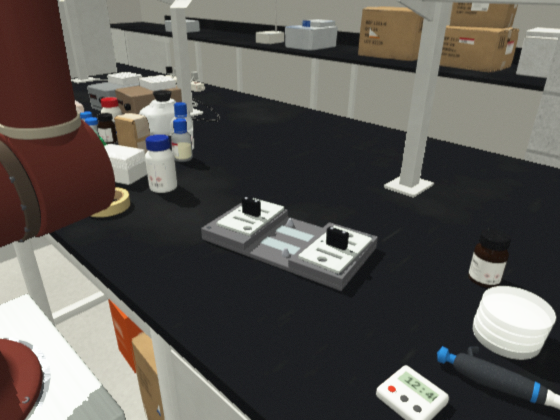

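View pics/top0.png

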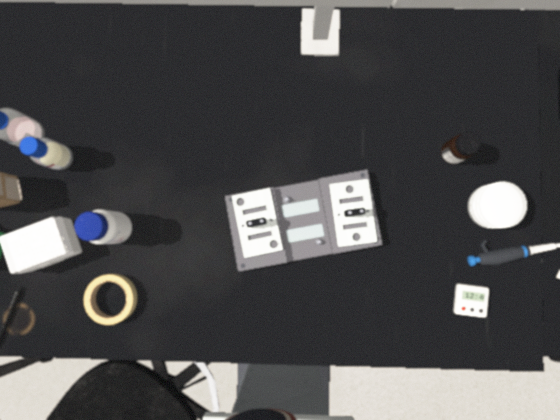

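Run:
```python
import cv2
im=cv2.imread("pics/top0.png")[160:280,215:395]
cv2.imwrite("pics/top0c.png",cv2.resize(im,None,fx=4.4,fy=4.4,interpolation=cv2.INTER_CUBIC))
im=cv2.imread("pics/scene0.png")[185:290,190:390]
cv2.imwrite("pics/scene0c.png",cv2.resize(im,None,fx=4,fy=4,interpolation=cv2.INTER_CUBIC))
```

```text
(no output)
```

View pics/top0c.png

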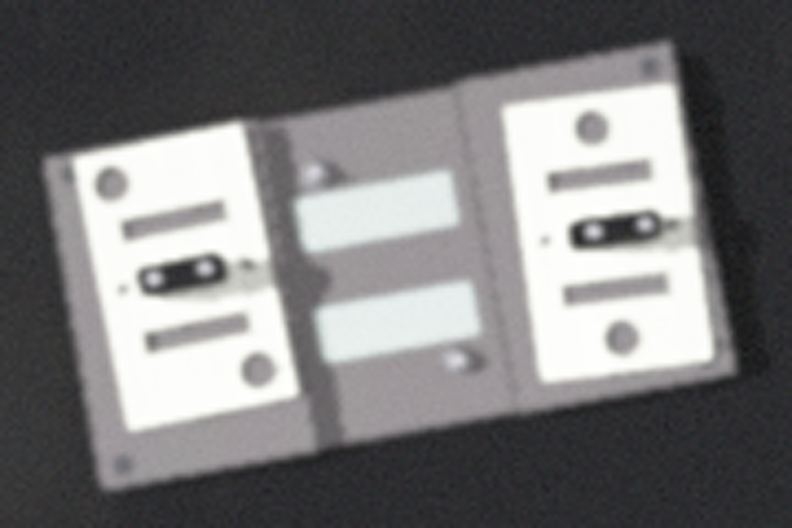

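View pics/scene0c.png

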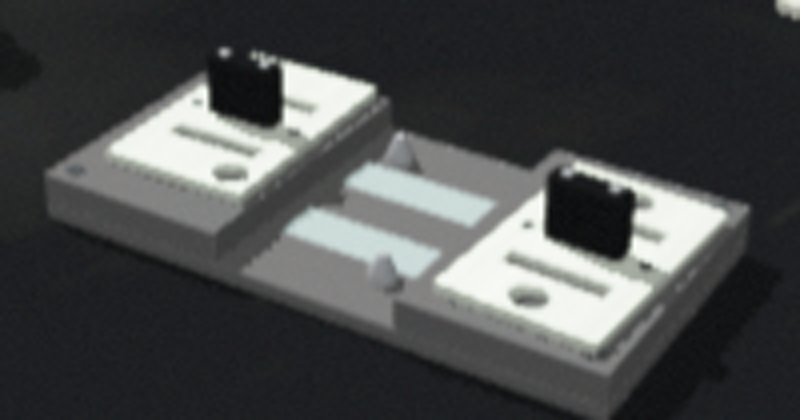

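```bash
cat > h.py <<'E'
import numpy as np
from scipy.spatial.transform import Rotation as R
def rot(q): return R.from_quat([q[1],q[2],q[3],q[0]]).as_matrix()
def ray(p,u,v,z):
    M=rot(p['rotation']); d=M@np.array([(u-p['cx'])/p['fx'],(v-p['cy'])/p['fy'],1]); o=p['position']
    return o+d*(z-o[2])/d[2]
E
python3 - <<'E'
from h import *
from plant import eyes
t=eyes.camera_params("top"); s=eyes.camera_params("scene")
def T(c,z): return np.array([ray(t,215+x/4.4-.4,160+y/4.4-.4,z) for x,y in c])
def S(c,z): return np.array([ray(s,190+x/4-.4,185+y/4-.4,z) for x,y in c])
np.set_printoptions(precision=4,suppress=True)
def ang(v): return np.degrees(np.arctan2(v[1],v[0]))
g=T([(75,155),(243,122),(298,395),(128,430)],.032)
print("guide",g.mean(0),ang(g[0]-g[3]),ang(g[1]-g[2]),np.linalg.norm(g[0]-g[3]),np.linalg.norm(g[0]-g[1]))
h=T([(112,183),(258,369)],.032);print("holes",h,h.mean(0),ang(h[0]-h[1])-26.565,np.linalg.norm(h[0]-h[1]))
n=T([(45,155),(670,42),(737,373),(103,490)],.026)
print("nest",n.mean(0),ang(n[0]-n[3]),ang(n[1]-n[2]),ang(n[0]-n[1])-90,np.linalg.norm(n[0]-n[3]),np.linalg.norm(n[0]-n[1]))
p=T([(316,174),(458,359)],.024);print("pins",p,p.mean(0),ang(p[0]-p[1])-26.565,np.linalg.norm(p[0]-p[1]))
b=T([(138,278),(224,268)],.04+.026);print("bar ends",b,b.mean(0),ang(b[0]-b[1])-90)
p=S([(402,135),(382,258)],.025);print("scene pins",p,p.mean(0),ang(p[0]-p[1])-26.565)
b=S([(210,52),(282,70)],.066);print("scene bar ",b,b.mean(0))
m=T([(502,104),(672,84),(715,357),(543,382)],.032);print("other",m.mean(0),ang(m[0]-m[3]))
E
```

```text
guide [0.5572 0.0548 0.032 ] 12.695797373546432 12.820710936894743 0.13196944962600918 0.08097452958790231
holes [[0.5997 0.0909 0.032 ]
 [0.5138 0.0197 0.032 ]] [0.5568 0.0553 0.032 ] 13.089996445075695 0.11159652416493854
nest [ 0.5648 -0.0406  0.026 ] 11.67740004202774 11.975002678290718 11.583264136840327 0.1609984914160512 0.30237591416579995
pins [[ 0.6069 -0.0053  0.024 ]
 [ 0.5207 -0.0744  0.024 ]] [ 0.5638 -0.0398  0.024 ] 12.162014966562804 0.1105201760326847
bar ends [[0.5539 0.0737 0.066 ]
 [0.5593 0.0349 0.066 ]] [0.5566 0.0543 0.066 ] 7.972415059738921
scene pins [[ 0.6097 -0.0049  0.025 ]
 [ 0.5173 -0.0774  0.025 ]] [ 0.5635 -0.0411  0.025 ] 11.53860840422313
scene bar  [[0.5496 0.0737 0.066 ]
 [0.5612 0.033  0.066 ]] [0.5554 0.0534 0.066 ]
other [ 0.5824 -0.1431  0.032 ] 9.304862396942028
```

```bash
cat >> h.py <<'E'
def go(p,yaw,N=1):
    """tool y at world angle yaw deg, pointing down"""
    from plant import state
    s=state(); Rc=rot(s['tool_rot']); a=np.radians(yaw)
    y=np.array([np.cos(a),np.sin(a),0]); z=np.array([0,0,-1.]); X=np.cross(y,z)
    Rt=np.column_stack([X,y,z]); np.set_printoptions(precision=4,suppress=True)
    print("t",s['time'],"pos",s['tool_pos'],"yaw_y",np.degrees(np.arctan2(Rc[1,1],Rc[0,1])),"w",s['gripper_width'],"F",s['contact_force'])
    print("lin",Rc.T@(np.array(p)-s['tool_pos']),"rot",np.degrees(R.from_matrix(Rc.T@Rt).as_rotvec()))
E
python3 -c "
from h import *
go([.557,.055,.16],12.8)"
```

```text
t 0.1 pos [ 0.1617 -0.6031  0.2302] yaw_y -75.00127855680886 w 0.9986663929700081 F [ 0.2315 -0.4016 -0.0612]
lin [ 0.5522 -0.5333  0.0713] rot [ -0.075   -0.0925 -87.8013]
```

>>> {"api": "apply_moves", "payload": {"commands": [{"linear":[0.014,-0.014,0],"delta_rot":[0,0,-3],"fingers":0},{"linear":[0.043,-0.042,0],"delta_rot":[0,0,-9],"fingers":0},{"linear":[0.072,-0.07,0],"delta_rot":[0,0,-15],"fingers":0},{"linear":[0.101,-0.098,0],"delta_rot":[0,0,-21],"fingers":0},{"linear":[0.13,-0.126,0],"delta_rot":[0,0,-27],"fingers":0},{"linear":[0.159,-0.154,0],"delta_rot":[0,0,-33],"fingers":0},{"linear":[0.188,-0.182,0],"delta_rot":[0,0,-39],"fingers":0},{"linear":[0.217,-0.21,0],"delta_rot":[0,0,-45],"fingers":0}]}}

```text
time: 0.9
tool_pos: [0.3174, -0.343, 0.2308]
tool_rot: [-0.0, 0.865, 0.502, 0.0]
contact_force: [0.4, -0.5, 0.2]
gripper_width: 0.996
```

```bash
python3 -c "
from h import *
go([.557,.055,.16],12.8)"
```

```text
t 0.9 pos [ 0.3174 -0.343   0.2308] yaw_y -29.7757189923212 w 0.99571032081964 F [ 0.3789 -0.5217  0.2482]
lin [0.4644 0.0104 0.0709] rot [ -0.018   -0.0296 -42.5757]
```

>>> {"api": "apply_moves", "payload": {"commands": [{"linear":[0.04,0.001,0],"delta_rot":[0,0,-4],"fingers":0},{"linear":[0.085,0.002,0],"delta_rot":[0,0,-8],"fingers":0},{"linear":[0.13,0.003,0],"delta_rot":[0,0,-13],"fingers":0},{"linear":[0.175,0.004,0.005],"delta_rot":[0,0,-18],"fingers":0},{"linear":[0.22,0.005,0.01],"delta_rot":[0,0,-23],"fingers":0},{"linear":[0.265,0.006,0.015],"delta_rot":[0,0,-28],"fingers":0},{"linear":[0.31,0.007,0.02],"delta_rot":[0,0,-33],"fingers":0},{"linear":[0.35,0.008,0.03],"delta_rot":[0,0,-38],"fingers":0}]}}

```text
time: 1.7
tool_pos: [0.4999, -0.0435, 0.2015]
tool_rot: [0.001, 0.654, 0.756, 0.0]
contact_force: [0.2, -2.0, 0.5]
gripper_width: 1.003
```

```bash
python3 -c "
from h import *
go([.557,.055,.12],12.8)"
```

```text
t 1.7 pos [ 0.4999 -0.0435  0.2015] yaw_y 8.259145873887904 w 1.003119818214642 F [ 0.1995 -1.9837  0.4779]
lin [0.0893 0.0705 0.0816] rot [ 0.0741  0.0291 -4.5409]
```

>>> {"api": "apply_moves", "payload": {"commands": [{"linear":[0.03,0.023,0.02],"delta_rot":[0,0,-1.5],"fingers":0},{"linear":[0.06,0.046,0.04],"delta_rot":[0,0,-3],"fingers":0},{"linear":[0.08,0.063,0.06],"delta_rot":[0,0,-4.5],"fingers":0},{"linear":[0.089,0.07,0.08],"delta_rot":[0,0,-4.5],"fingers":0},{"linear":[0.089,0.07,0.08],"delta_rot":[0,0,-4.5],"fingers":0},{"linear":[0.089,0.07,0.08],"delta_rot":[0,0,-4.5],"fingers":0},{"linear":[0.089,0.07,0.08],"delta_rot":[0,0,-4.5],"fingers":0},{"linear":[0.089,0.07,0.08],"delta_rot":[0,0,-4.5],"fingers":0}]}}

```text
time: 2.5
tool_pos: [0.5565, 0.0515, 0.1229]
tool_rot: [0.001, 0.626, 0.78, 0.001]
contact_force: [-0.6, -0.2, -0.7]
gripper_width: 0.997
```

```bash
python3 -c "
from h import *
go([.557,.055,.038],12.8)
from plant import eyes
import cv2
im=eyes.grab_frame('scene')[:,:,::-1][120:290,160:390]
cv2.imwrite('pics/s1.png',cv2.resize(im,None,fx=3.4,fy=3.4,interpolation=cv2.INTER_CUBIC))"
```

```text
t 2.5 pos [0.5565 0.0515 0.1229] yaw_y 12.433473613043448 w 0.9970038484933107 F [-0.6096 -0.2203 -0.6734]
lin [0.0034 0.001  0.0849] rot [ 0.1404  0.0443 -0.3666]
```

View pics/s1.png

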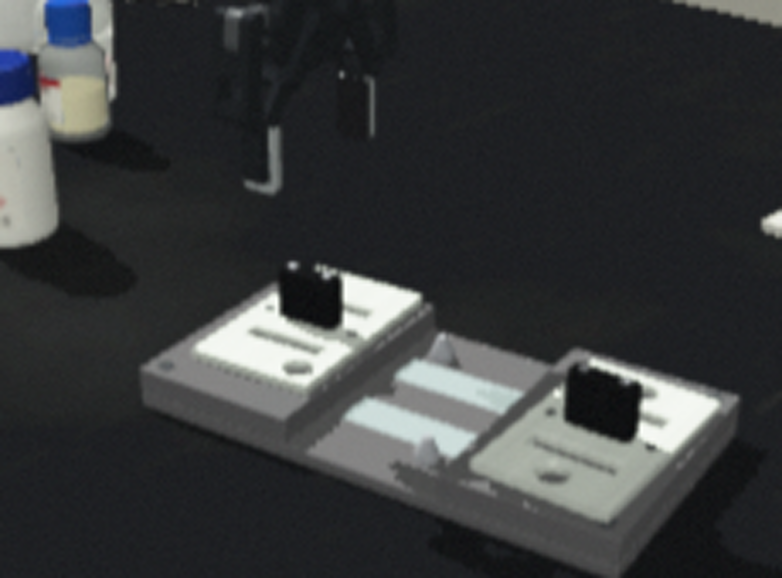

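The scene shot shows the open fingers straddling the left bar (bar at ~(310,295) in the crop), about 60 mm above it. Descending.

>>> {"api": "apply_moves", "payload": {"commands": [{"linear":[0.002,0.001,0.02],"delta_rot":[0,0,-0.3],"fingers":0},{"linear":[0.003,0.001,0.04],"delta_rot":[0,0,-0.3],"fingers":0},{"linear":[0.003,0.001,0.058],"delta_rot":[0,0,-0.3],"fingers":0},{"linear":[0.003,0.001,0.07],"delta_rot":[0,0,-0.3],"fingers":0},{"linear":[0.003,0.001,0.078],"delta_rot":[0,0,-0.3],"fingers":0},{"linear":[0.003,0.001,0.081],"delta_rot":[0,0,-0.3],"fingers":0},{"linear":[0.003,0.001,0.081],"delta_rot":[0,0,-0.3],"fingers":0},{"linear":[0.003,0.001,0.081],"delta_rot":[0,0,-0.3],"fingers":0}]}}

```text
time: 3.35
tool_pos: [0.5569, 0.0554, 0.0412]
tool_rot: [0.001, 0.624, 0.781, 0.0]
contact_force: [0.4, -0.2, -0.2]
gripper_width: 0.996
```

```bash
python3 -c "
from h import *
go([.557,.055,.038],12.8)
from plant import eyes
import cv2
im=eyes.grab_frame('scene')[:,:,::-1][120:290,160:390]
cv2.imwrite('pics/s2.png',cv2.resize(im,None,fx=3.4,fy=3.4,interpolation=cv2.INTER_CUBIC))"
```

```text
t 3.35 pos [0.5569 0.0554 0.0412] yaw_y 12.79575262155468 w 0.9964566099479474 F [ 0.3602 -0.1784 -0.2485]
lin [-0.0004 -0.      0.0032] rot [ 0.0855  0.0222 -0.0043]
```

View pics/s2.png

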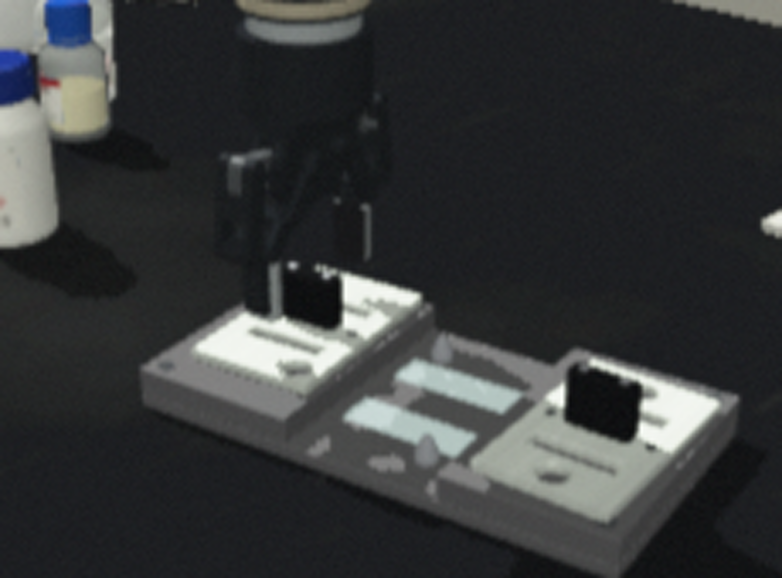

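Both fingers stand at either side of the bar (near finger at (265,290), far at (355,230)). Closing.

>>> {"api": "apply_moves", "payload": {"commands": [{"linear":[0,0,0.001],"delta_rot":[0,0,0],"fingers":120},{"linear":[0,0,0.001],"delta_rot":[0,0,0],"fingers":255},{"linear":[0,0,0.001],"delta_rot":[0,0,0],"fingers":255},{"linear":[0,0,0.001],"delta_rot":[0,0,0],"fingers":255},{"linear":[0,0,0.001],"delta_rot":[0,0,0],"fingers":255},{"linear":[0,0,0.001],"delta_rot":[0,0,0],"fingers":255},{"linear":[0,0,0.001],"delta_rot":[0,0,0],"fingers":255},{"linear":[0,0,0.001],"delta_rot":[0,0,0],"fingers":255}]}}

```text
time: 4.2
tool_pos: [0.5565, 0.0555, 0.0395]
tool_rot: [0.0, 0.624, 0.782, 0.0]
contact_force: [0.5, -0.2, 0.9]
gripper_width: 0.151
```

```bash
python3 -c "
from h import *
go([.557,.055,.038],12.8)
from plant import eyes
import cv2
im=eyes.grab_frame('top')[:,:,::-1][160:280,215:395]
cv2.imwrite('pics/t3.png',cv2.resize(im,None,fx=4.4,fy=4.4,interpolation=cv2.INTER_CUBIC))
im=eyes.grab_frame('scene')[:,:,::-1][185:290,190:390]
cv2.imwrite('pics/s3.png',cv2.resize(im,None,fx=4,fy=4,interpolation=cv2.INTER_CUBIC))"
```

```text
t 4.2 pos [0.5565 0.0555 0.0395] yaw_y 12.798242303328866 w 0.15102603573444345 F [ 0.4869 -0.1836  0.8798]
lin [-0.0006  0.0004  0.0015] rot [ 0.0332  0.0052 -0.0018]
```

View pics/t3.png

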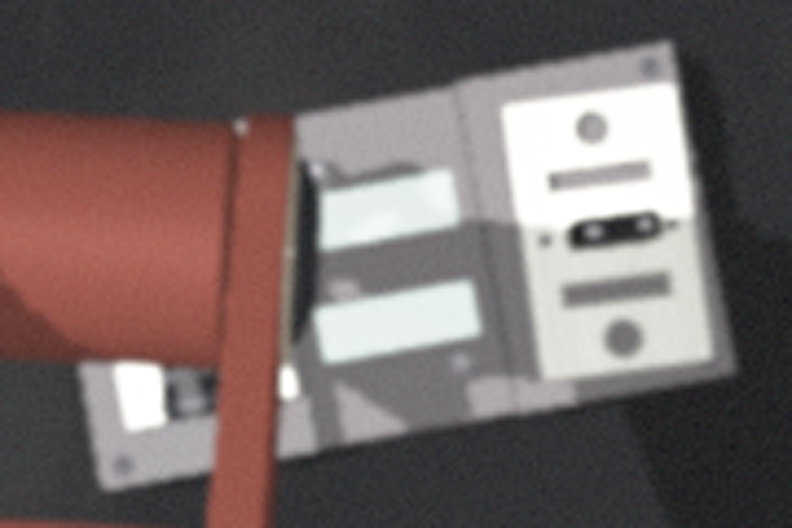

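View pics/s3.png

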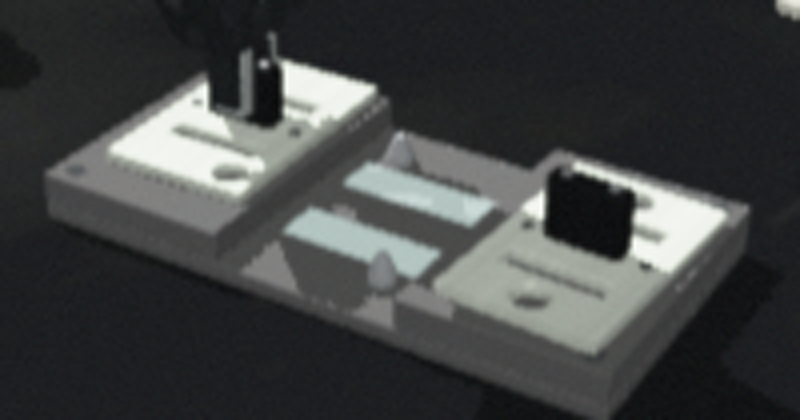

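Grip confirmed (opening ≈13 mm, the bar's thickness); the guide lies undisturbed in the scene view. Now compute the slide.

```bash
python3 -c "
from h import *
go([.5637,-.040,.0415],11.9)"
```

```text
t 4.3 pos [0.5565 0.0555 0.0395] yaw_y 12.80076812901135 w 0.15364534412926661 F [ 0.5586 -0.7278  0.1862]
lin [-0.0947 -0.0141 -0.002 ] rot [0.0343 0.0057 0.9008]
```

>>> {"api": "apply_moves", "payload": {"commands": [{"linear":[0,0,-0.002],"delta_rot":[0,0,0],"fingers":255},{"linear":[-0.006,-0.001,-0.002],"delta_rot":[0,0,0.1],"fingers":255},{"linear":[-0.015,-0.003,-0.002],"delta_rot":[0,0,0.2],"fingers":255},{"linear":[-0.026,-0.005,-0.002],"delta_rot":[0,0,0.3],"fingers":255},{"linear":[-0.038,-0.007,-0.002],"delta_rot":[0,0,0.4],"fingers":255},{"linear":[-0.049,-0.009,-0.002],"delta_rot":[0,0,0.5],"fingers":255},{"linear":[-0.056,-0.011,-0.002],"delta_rot":[0,0,0.7],"fingers":255},{"linear":[-0.06,-0.012,-0.002],"delta_rot":[0,0,0.9],"fingers":255}]}}

```text
time: 5.1
tool_pos: [0.5578, -0.0068, 0.0413]
tool_rot: [-0.0, 0.631, 0.776, -0.0]
contact_force: [-0.5, -0.1, -3.4]
gripper_width: 0.152
```

```bash
python3 -c "
from h import *
go([.5637,-.040,.0415],11.9)"
```

```text
t 5.1 pos [ 0.5578 -0.0068  0.0413] yaw_y 11.815295440045292 w 0.15223743167346235 F [-0.5028 -0.131  -3.3595]
lin [-0.0337 -0.001  -0.0002] rot [-0.0032 -0.0031 -0.0847]
```

>>> {"api": "apply_moves", "payload": {"commands": [{"linear":[-0.008,0,0],"delta_rot":[0,0,0],"fingers":255},{"linear":[-0.016,0,0],"delta_rot":[0,0,0],"fingers":255},{"linear":[-0.024,-0.001,0],"delta_rot":[0,0,0],"fingers":255},{"linear":[-0.03,-0.001,0],"delta_rot":[0,0,0],"fingers":255},{"linear":[-0.033,-0.001,0],"delta_rot":[0,0,0],"fingers":255},{"linear":[-0.034,-0.001,0],"delta_rot":[0,0,0],"fingers":255},{"linear":[-0.034,-0.001,0],"delta_rot":[0,0,0],"fingers":255},{"linear":[-0.034,-0.001,0],"delta_rot":[0,0,0],"fingers":255}]}}

```text
time: 5.9
tool_pos: [0.5637, -0.039, 0.0413]
tool_rot: [-0.0, 0.63, 0.777, 0.0]
contact_force: [-0.4, 0.4, -3.7]
gripper_width: 0.152
```

```bash
python3 -c "
from h import *
go([.5637,-.040,.0415],11.9)
from plant import eyes
import cv2
im=eyes.grab_frame('top')[:,:,::-1][160:280,215:395]
cv2.imwrite('pics/t4.png',cv2.resize(im,None,fx=4.4,fy=4.4,interpolation=cv2.INTER_CUBIC))
im=eyes.grab_frame('scene')[:,:,::-1][185:290,190:390]
cv2.imwrite('pics/s4.png',cv2.resize(im,None,fx=4,fy=4,interpolation=cv2.INTER_CUBIC))"
```

```text
t 5.9 pos [ 0.5637 -0.039   0.0413] yaw_y 11.915168658444983 w 0.15230292108913698 F [-0.4446  0.4207 -3.696 ]
lin [-0.001  -0.0003 -0.0002] rot [-0.0075 -0.01    0.0152]
```

View pics/t4.png

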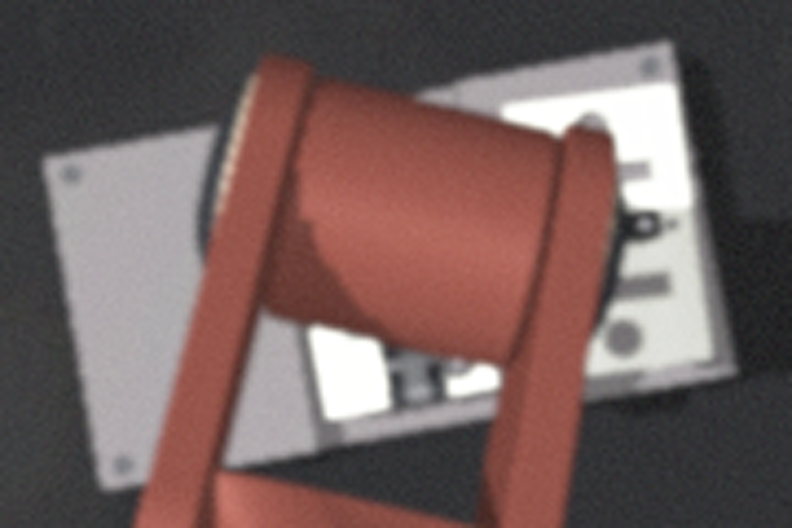

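View pics/s4.png

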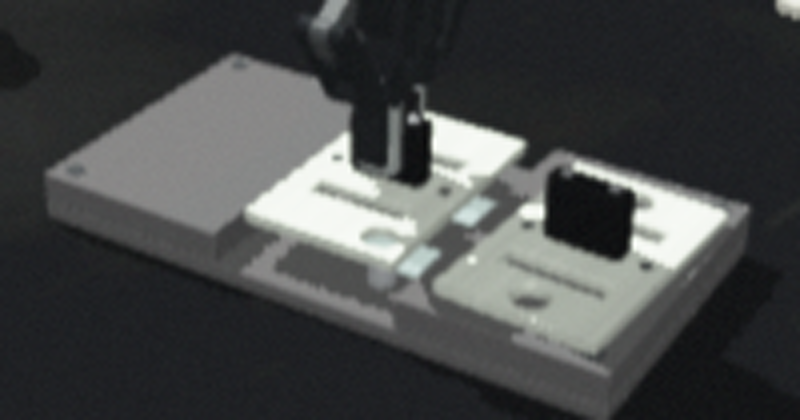

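Run:
```python
from h import *
from plant import eyes
t=eyes.camera_params("top"); s=eyes.camera_params("scene")
np.set_printoptions(precision=4,suppress=True)
def S(x,y,z): return ray(s,190+x/4-.4,185+y/4-.4,z)
a=np.radians(11.9); Rn=np.array([[np.cos(a),-np.sin(a)],[np.sin(a),np.cos(a)]]); c=np.array([.564,-.0402])
for nm,p in [("hole",S(383,237,.034)),("BL",S(245,214,.034)),("BR",S(410,266,.034)),("TR",S(525,138,.034)),("topBL",ray(t,215+323/4.4-.4,160+424/4.4-.4,.034)),
 ("nestBLtopsurf",S(45,175,.026)),("nestBRtop",S(607,372,.026)),("nestTR",S(748,212,.026)),("pinnear",S(382,258,.025))]:
    print(nm,Rn.T@(p[:2]-c))
```

```text
hole [-0.0502 -0.0252]
BL [-0.0679  0.0389]
BR [-0.0643 -0.0477]
TR [ 0.0687 -0.0364]
topBL [-0.0675  0.0437]
nestBLtopsurf [-0.0806  0.1502]
nestBRtop [-0.0782 -0.1496]
nestTR [ 0.0745 -0.1522]
pinnear [-0.0533 -0.0268]
```

Measured hole at (-50.2, -25.2) mm in the nest frame (expected -50, -25), so it is over the pin. Lowering partway, watching force.

>>> {"api": "apply_moves", "payload": {"commands": [{"linear":[-0.001,0,0.001],"delta_rot":[0,0,0],"fingers":255},{"linear":[-0.001,0,0.003],"delta_rot":[0,0,0],"fingers":255},{"linear":[-0.001,0,0.005],"delta_rot":[0,0,0],"fingers":255},{"linear":[-0.001,0,0.007],"delta_rot":[0,0,0],"fingers":255},{"linear":[-0.001,0,0.009],"delta_rot":[0,0,0],"fingers":255},{"linear":[-0.001,0,0.011],"delta_rot":[0,0,0],"fingers":255},{"linear":[-0.001,0,0.011],"delta_rot":[0,0,0],"fingers":255},{"linear":[-0.001,0,0.011],"delta_rot":[0,0,0],"fingers":255}]}}

```text
time: 6.8
tool_pos: [0.564, -0.0401, 0.0302]
tool_rot: [-0.0, 0.63, 0.777, -0.0]
contact_force: [-0.0, 0.0, -2.6]
gripper_width: 0.146
```

```bash
python3 -c "
from h import *
go([.5637,-.040,.0235],11.9)"
```

```text
t 6.8 pos [ 0.564  -0.0401  0.0302] yaw_y 11.901495152917372 w 0.14630980422267428 F [-0.015   0.0302 -2.5948]
lin [ 0.0002 -0.0002  0.0067] rot [-0.0097 -0.0049  0.0015]
```

>>> {"api": "apply_moves", "payload": {"commands": [{"linear":[0,0,0.001],"delta_rot":[0,0,0],"fingers":255},{"linear":[0,0,0.002],"delta_rot":[0,0,0],"fingers":255},{"linear":[0,0,0.003],"delta_rot":[0,0,0],"fingers":255},{"linear":[0,0,0.004],"delta_rot":[0,0,0],"fingers":255},{"linear":[0,0,0.005],"delta_rot":[0,0,0],"fingers":255},{"linear":[0,0,0.006],"delta_rot":[0,0,0],"fingers":255},{"linear":[0,0,0.006],"delta_rot":[0,0,0],"fingers":255},{"linear":[0,0,0.006],"delta_rot":[0,0,0],"fingers":255}]}}

```text
time: 7.6
tool_pos: [0.564, -0.0402, 0.0243]
tool_rot: [-0.0, 0.63, 0.777, -0.0]
contact_force: [-0.7, -0.5, -3.0]
gripper_width: 0.15
```

```bash
python3 -c "
from h import *
go([.5637,-.040,.0235],11.9)
from plant import eyes
import cv2
im=eyes.grab_frame('scene')[:,:,::-1][185:290,190:390]
cv2.imwrite('pics/s5.png',cv2.resize(im,None,fx=4,fy=4,interpolation=cv2.INTER_CUBIC))"
```

```text
t 7.6 pos [ 0.564  -0.0402  0.0243] yaw_y 11.8981189220747 w 0.1503325301596286 F [-0.7319 -0.5099 -3.0491]
lin [ 0.0002 -0.0003  0.0008] rot [-0.0022 -0.0006 -0.0019]
```

View pics/s5.png

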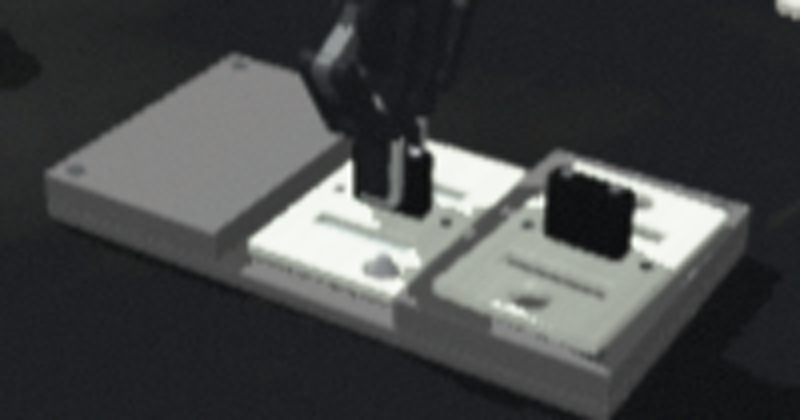

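The near pin pokes through its hole at (380,265), the force is still only the weight, and about 1 mm is left. I'll lower that last bit and open.

>>> {"api": "apply_moves", "payload": {"commands": [{"linear":[0,0,0.001],"delta_rot":[0,0,0],"fingers":255},{"linear":[0,0,0.001],"delta_rot":[0,0,0],"fingers":255},{"linear":[0,0,0.001],"delta_rot":[0,0,0],"fingers":150},{"linear":[0,0,0.0],"delta_rot":[0,0,0],"fingers":0},{"linear":[0,0,0.0],"delta_rot":[0,0,0],"fingers":0},{"linear":[0,0,0.0],"delta_rot":[0,0,0],"fingers":0},{"linear":[0,0,0],"delta_rot":[0,0,0],"fingers":0},{"linear":[0,0,0],"delta_rot":[0,0,0],"fingers":0}]}}

```text
time: 8.45
tool_pos: [0.5641, -0.0402, 0.0244]
tool_rot: [0.0, 0.63, 0.777, 0.0]
contact_force: [-0.9, -1.4, -0.3]
gripper_width: 1.0
```

```bash
python3 -c "
from h import *
go([.5637,-.040,.1235],11.9)"
```

```text
t 8.45 pos [ 0.5641 -0.0402  0.0244] yaw_y 11.900984494822968 w 1.0004341569335844 F [-0.8507 -1.3687 -0.3105]
lin [ 0.0002 -0.0003 -0.0991] rot [0.0057 0.0025 0.001 ]
```

>>> {"api": "apply_moves", "payload": {"commands": [{"linear":[0,0,-0.01],"delta_rot":[0,0,0],"fingers":0},{"linear":[0,0,-0.03],"delta_rot":[0,0,0],"fingers":0},{"linear":[0,0,-0.055],"delta_rot":[0,0,0],"fingers":0},{"linear":[0,0,-0.085],"delta_rot":[0,0,0],"fingers":0},{"linear":[0,0,-0.12],"delta_rot":[0,0,0],"fingers":0},{"linear":[0,0,-0.16],"delta_rot":[0,0,0],"fingers":0},{"linear":[-0.03,0,-0.19],"delta_rot":[0,0,0],"fingers":0},{"linear":[-0.07,0,-0.2],"delta_rot":[0,0,0],"fingers":0}]}}

```text
time: 9.25
tool_pos: [0.5806, -0.1087, 0.2306]
tool_rot: [0.004, 0.629, 0.778, 0.002]
contact_force: [1.0, -0.0, 0.4]
gripper_width: 0.999
```

>>> {"api": "apply_moves", "payload": {"commands": [{"linear":[-0.035,0,0],"delta_rot":[0,0,0],"fingers":0},{"linear":[-0.07,-0.01,0],"delta_rot":[0,0,0],"fingers":0},{"linear":[-0.105,-0.02,0],"delta_rot":[0,0,0],"fingers":0},{"linear":[-0.14,-0.03,0],"delta_rot":[0,0,0],"fingers":0},{"linear":[-0.175,-0.04,0],"delta_rot":[0,0,0],"fingers":0},{"linear":[-0.2,-0.05,0],"delta_rot":[0,0,0],"fingers":0},{"linear":[-0.21,-0.05,0],"delta_rot":[0,0,0],"fingers":0},{"linear":[-0.21,-0.05,0],"delta_rot":[0,0,0],"fingers":0}]}}

```text
time: 10.05
tool_pos: [0.5729, -0.3253, 0.2247]
tool_rot: [0.0, 0.631, 0.776, 0.0]
contact_force: [-0.4, 1.3, 0.4]
gripper_width: 1.002
```

```bash
python3 -c "
from h import *
go([.5637,-.040,.1235],11.9)
from plant import eyes
import cv2
im=eyes.grab_frame('top')[:,:,::-1][160:280,215:395]
cv2.imwrite('pics/t6.png',cv2.resize(im,None,fx=4.4,fy=4.4,interpolation=cv2.INTER_CUBIC))
im=eyes.grab_frame('scene')[:,:,::-1][185:290,190:390]
cv2.imwrite('pics/s6.png',cv2.resize(im,None,fx=4,fy=4,interpolation=cv2.INTER_CUBIC))"
```

```text
t 10.05 pos [ 0.5729 -0.3253  0.2247] yaw_y 11.806017071810404 w 1.0020710620022615 F [-0.4039  1.3092  0.4294]
lin [0.2812 0.0493 0.1012] rot [ 0.026  -0.0018 -0.094 ]
```

View pics/t6.png

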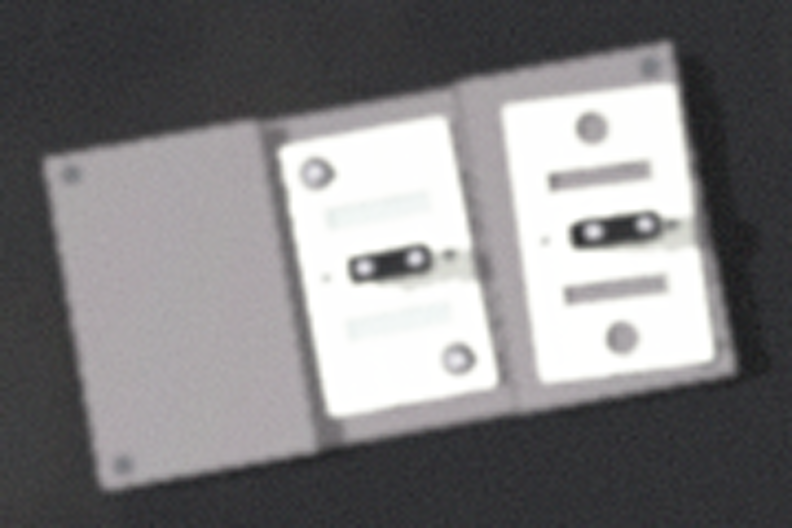

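View pics/s6.png

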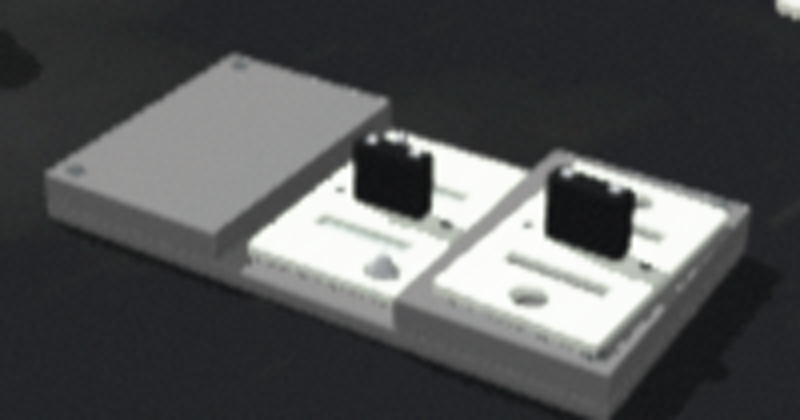

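Both pins show centred in the guide's holes (top crop (316,173) and (458,358)). The plate lies flat in the sunken middle, and the other guide's corners are at the same pixels as at the start.

```bash
python3 -c "
from plant import job_done
print(job_done())"
```

```text
the job is handed in; nothing more can be done
None
```

I gripped the corner-hole guide by its bar on the left shelf and raised it about 2 mm. I then moved it about 95 mm sideways at that height and lowered it about 17 mm over the pins. After that I opened the gripper, backed the arm well clear and handed the job in at about 10 s of the 34 s allowed.

**Pin fit:** The last pictures show both pins centred in their holes. The plate looks flat on the sunken floor and parallel with the nest. I judged its flatness and height by eye and did not measure them after release.

**Other guide:** It sits at the same pixels as at the start.

**Forces:** Every reading I took stayed under about 4 N.

**Disagreements:** None of my checks failed. Before lowering, some plate corners read in the scene view differed by 3–4 mm from their expected places (one by almost 8 mm). The hole position agreed to within 0.3 mm, so I went by that.

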